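Lean the plate at the scanner and hold the enabling lever

ROBOT

A 7-joint arm with a two-finger parallel gripper is mounted at the origin on the work surface. World frame = base frame: x ahead of the robot, y to its left, z up, the work surface at z = 0. Lengths are in mm, angles in rad, forces in N, time in s.
With the tool pointing down it reaches from about 400 to 875 mm from the base axis. Payload 4.4 kg.
Tool frame: the origin (TCP) lies at the very end of the fingers, on their centre line; the grasp point (between the pads) lies 19 mm behind it (r.tcp_to_grasp is the distance from the TCP to the grasp point, in mm); z points along the fingers, y is the line along which they close (so a half turn about z gives the same grasp; the last joint's range is limited). The gripper opens to 85 mm and grips with 20 to 120 N. Pads are 22 mm wide; open, the fingers measure 114 mm over their backs; the gripper's body (76 mm by 85 mm) begins 54 mm behind the grasp point. The pads swing forward as they close: fully open they stand 13 mm farther back than shut.
Start: joints at [1.06, 0.628, 0.038, 1.517, -0.027, 0.996, -0.02], TCP at [279.709, -586.755, 231.313] pointing down, gripper open.
Joint ranges: [-3.06, 3.06], [-0.37, 2.12], [-1.25, 1.32], [0.18, 2.47], [-1.1, 4.24], [0.23, 1.98], [-2.94, 2.94]. Speed limits (rad/s): [2.57, 2.57, 3.14, 3.14, 3.14, 3.14, 3.14].

INTERFACE

Orientations are given as a rotation vector (axis times angle).
In Python, from plant import get_state, camera, camera_params, workorder, search_frame, silhouettes, r gives the robot as it stands.
- The arm moves only by the tool servo_tool, never from a script. Its argument "deltas" is a list of rows, each an object with "translation": the shift along the tool's x, y, z in m, a list of three; "roll": the turn about the tool's z in rad. In form: [{"translation": [dx, dy, dz], "roll": roll}, ...]. A call has 1 to 12 rows; each row is the pose to reach, as a shift and turn from the pose commanded when the call began, along the tool's axes at that moment; what a row does not reach only later rows make up. A row lasts 1/8 s, in which the tool goes at most 62.5 mm and 10.7 degrees, less where a joint would pass 70% of its speed; a pose out of reach is approached as far as the arm can. A call with a gripper value outside its range is refused whole. "gripper" is the opening, from 0 (shut) to 1 (fully open), set as the call begins (left out, the last holds). The fingers move at their own pace and stop on an object; the grip force is fixed at half the most. Time passes only in rows, so rows that repeat a pose let the fingers close. It gives the time, the measured TCP pose, the force, the opening and the grip force at its end, in the units of the state.
- get_state(): the state, without advancing time (a new reading comes with each control period).
- camera(name): name is "side" or "top" or "wrist"; returns the picture (384x512x3 uint8, red, green, blue); there is no depth.
- camera_params(name): a dict with "vertical_fov" (degrees; the focal length in pixels is half the picture's height over the tangent of half this angle, whatever the lens; pixels are square), "cx", "cy" (the principal point, pixels), "xyz" and "orientation" of the camera in the world. Camera axes: x right, y up, looking along -z (the intrinsics and any distortion apply to the point x, -y, -z); pixel columns grow to the right and rows downward; lengths in mm; the calibration is good to about 2 mm. A picture is of the moment at which its call begins: read the wrist's pose just before it. camera_params takes no time and is no camera call; for the wrist camera it gives the pose at the moment of the call.
- workorder.finish_job(): hands the job in; it is judged then, once.
Trained networks look in the newest picture that a camera, given by its name, has taken for a name from the list of things; names that differ only in an ending like _2 or _b are one class to them, and where a whole thing is asked for, a point or a joint stands for the part that bears it (a point fixed in the world has none). Each returns a list of dicts, best first, with "confidence" (0 to 1); they miss things now and then, are a little off and sometimes report something else, mostly with a low value. They report only what shows in the picture. A call takes as long as a camera call.
- search_frame(camera, name): "extent" ([left, top, right, bottom] in pixels, round what is visible of it).
- silhouettes(camera, name): "mask" (384x512 bool, what is visible of it) and "extent" ([left, top, right, bottom] in pixels, round what is visible of it).
The state is a dict: "clock": time; "joint_pos": joint angles; "joint_vel": joint speeds; "joint_torque": joint torques, N m; "tool_pos": TCP position; "tool_rot": TCP orientation; "wrist_force": force on the tool from outside, world axes, zero at the start; "torque": the same for the moment, N m; "opening": finger opening in mm; "gripper_force": force on a finger pad.
Only numpy, scipy, OpenCV 4.12 (cv2) and the standard library are available. Lean on these libraries where they do the work, as an engineer would, in place of code of your own. Each camera call takes 0.05 s, during which the arm holds its last target. There are 200 camera calls.

TASK

Take the tall plate out of the rack and lean it on the inspection stand: its lower edge in the foot channel, its back against the sloping rest, about centred, and let go of it without letting it fall. Then, with shut fingers on the rubber pad, press the console's spring-loaded enabling lever half-way down, so that it is level, never as far as its bottom stop, and keep it there: finish while still holding it level. Leave all other things where they are.

Things in the scene. Friction and masses are not known exactly. Their poses are not given: they have to be found in the camera images.
- tall_plate_center (a point): Centre of the tall plate, a loose aluminium plate 10 mm thick (its x), 100 mm wide (y), 150 mm tall (z), about 0.4 kg. At first it stands upright in one of the rack's three slots, lower edge 10 mm above the table, axes parallel to the rack's. The only tall one: grip it across its thickness by the top edge. Either face may be the back.
- tall_plate: The same tall plate; origin at the centre of its lower edge face, 75 mm below its centre, z along its height.
- rack: Fixed black rack, 160 mm along its x, 130 mm along its y, 35 mm high; origin at the centre of its underside. Three open slots along its y, at x = -50, 0 and 50 mm: 14 mm wide, floor 10 mm and walls 35 mm above the table. It stands either left or right of the stand, turned up to 0.35 rad.
- short_plate_a: Bystander: aluminium plate 10 x 100 x 80 mm high standing in another slot of the rack, origin at the centre of its underside; leave it.
- short_plate_b: Bystander: a second plate 10 x 100 x 80 mm high in the remaining slot, origin at the centre of its underside; leave it.
- stand: Fixed inspection stand; origin on the table top, x points from the sloping rest to the scanner bar. Base 12 mm thick, x -75 to 110 mm, 150 mm wide (y). White rest 130 mm wide: its face rises 85 mm along the slope from x = -20, z = 12 to x = -49, z = 92 mm, leaning 0.35 rad from upright to -x. The scanner bar, x 72 to 108 mm, is 52 mm high.
- channel (a point): Middle of the stand's foot channel, on its floor (stand x = -9.7, z = 12 mm). The channel runs along the stand's y, 20.6 mm wide, between the foot of the rest and a toe lip 12 mm high; it takes the plate's lower edge.
- seat (a point): Where the tall plate's centre lies when the plate is flat on the rest, its top pointing up and to the stand's -x, 0.35 rad from upright: stand x = -41, y = 0, z = 84 mm.
- console: Fixed white console on a base 240 x 110 x 10 mm, origin at the centre of its underside; the housing (x 45 to 120 mm) is 105 mm high. The lever points from it along the console's -x.
- lever_hinge (a point): The lever's hinge axis (along the console's y), on the console at x = 30 mm, 85 mm above the table.
- lever (a joint): Angle of the steel enabling lever in rad: 0 released (it slopes up 0.2 rad towards its free end), 0.2 half-way and level, 0.4 at the bottom stop. A spring raises it: at the pad about 3.7 N starts it, 6.7 N holds it level, 9.7 N reaches the stop. Lever 145 mm long, 22 mm wide, 10 mm thick.
- pad_top (a point): Centre of the upper face of the rubber pad on the lever near its free end, 44 mm along the lever, 46 mm across, 10 mm thick; press here from above (the rules call the pad lever_c1). It lies 15 mm above the lever's middle line, 120 mm along it from the hinge: about 124 mm above the table released, 100 mm when the lever is level, 76 mm at the bottom stop.
- bottle: Bystander: white plastic bottle, 60 mm diameter, 160 mm high, origin under its centre.
- beaker: Bystander: steel cup, 70 mm diameter, 85 mm high, origin under its centre.
- jar: Bystander: clear jar, 48 mm diameter, 60 mm high, origin under its centre.
- wrench: Bystander: wrench lying flat on the table along its own x.
- screwdriver: Bystander: screwdriver lying on the table along its own x.

How it is judged:
By the outcome, as a careful person would: the job done as asked, in the order asked, and still so for the second after the job is handed in, while the arm keeps its last pose, push and grip.
It also fails if it takes over 48 s, if anything falls off the work surface, if the arm or the gripper's body presses on something with over 40 N, if the wrist force passes 120 N, or if a joint passes its speed limit or range.

## Working session

There is one attempt and no reset: what is moved stays moved. The work goes in short steps, Python scripts to look and compute and a tool call to move; the robot and the scene stay as the last step left them, time stands still between calls to the robot, and variables do not carry over. Pictures are saved under pics/ and viewed, at most 10 in all, crops included, and the job is handed in when it is done.

Besides the shell and the picture viewer there is one more tool, called after "Call:" by a JSON object that holds its "op" and its "data", one argument or row to a line. servo_tool: Moves the arm, as the interface text tells. Its arguments: {"type":"object","properties":{"deltas":{"type":"array","items":{"type":"object","properties":{"translation":{"type":"array","items":{"type":"number"}},"roll":{"type":"number"}}}},"gripper":{"type":"number"}},"required":["deltas"]}

```bash
ls; mkdir -p pics; python3 - <<'E'
from plant import *
import cv2,numpy as np
s=get_state();print({k:np.round(v,3).tolist() for k,v in s.items()})
ims=[]
for c in["side","top","wrist"]:
    p=camera_params(c);print(c,p)
    im=camera(c);cv2.imwrite(f"pics/{c}0.png",im[:,:,::-1]);ims.append(im)
    for n in["tall_plate","rack","stand","console","lever","bottle","short_plate_a","pad_top"]:
        for d in search_frame(c,n)[:3]: print(c,n,np.round(d["extent"]),round(d["confidence"],2))
E
```

```text
pics
{'clock': 0.0, 'joint_pos': [1.06, 0.629, 0.038, 1.518, -0.027, 0.996, -0.02], 'joint_vel': [0.001, 0.0, -0.001, 0.001, 0.001, 0.0, 0.001], 'joint_torque': [0.001, -56.34, 1.226, -19.344, 0.011, 0.01, -0.0], 'tool_pos': [279.412, -586.172, 230.39], 'tool_rot': [-3.062, -0.692, 0.001], 'wrist_force': [0.056, -0.146, 0.563], 'torque': [-0.002, 0.002, 0.012], 'gripper_force': 0.0, 'opening': 85.252}
side {'vertical_fov': 53.4491190603648, 'cx': 253.23509263657712, 'cy': 188.46756878007184, 'xyz': array([390.36297566, 763.55273403, 562.41208419]), 'orientation': array([ 0.21945522, -1.4470479 , -2.52791168])}
side tall_plate [280. 108. 298. 168.] 0.67
side rack [276. 148. 337. 179.] 0.91
side stand [217. 174. 302. 244.] 0.82
side console [159. 260. 308. 354.] 0.73
side console [327. 192. 350. 222.] 0.65
side lever [212. 264. 302. 300.] 0.62
side lever [282. 111. 300. 165.] 0.61
side lever [328. 192. 349. 222.] 0.24
side bottle [132. 204. 166. 277.] 0.65
side short_plate_a [297. 134. 312. 168.] 0.84
side short_plate_a [317. 133. 330. 171.] 0.75
side short_plate_a [208. 261. 303. 298.
[... 322 characters left out ...]
 103. 272. 147.] 0.44
top rack [348. 197. 406. 269.] 0.75
top rack [ 94. 164. 170. 270.] 0.59
top rack [158. 118. 189. 154.] 0.45
top stand [233. 173. 290. 243.] 0.92
top console [ 92. 165. 169. 269.] 0.63
top lever [117. 200. 142. 260.] 0.8
top bottle [156. 118. 188. 153.] 0.75
top bottle [325. 140. 362. 170.] 0.7
top bottle [265. 268. 290. 288.] 0.61
top short_plate_a [358. 248. 406. 260.] 0.64
top short_plate_a [360. 230. 410. 243.] 0.56
top pad_top [110. 201. 144. 259.] 0.76
wrist {'vertical_fov': 58.95103727769931, 'cx': 262.5273995531262, 'cy': 192.83876077803401, 'xyz': array([ 355.53913834, -550.91636715,  374.93312831]), 'orientation': array([-0.29430303,  0.18525255, -1.11630044])}
```

```bash
python3 - <<'E'
import cv2
a=cv2.imread("pics/top0.png")
cv2.imwrite("pics/top0b.png",cv2.resize(a,(800,600),interpolation=cv2.INTER_CUBIC))
a=cv2.imread("pics/side0.png")
cv2.imwrite("pics/side0b.png",cv2.resize(a,(800,600),interpolation=cv2.INTER_CUBIC))
E
```

```text
(no output)
```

View pics/top0b.png

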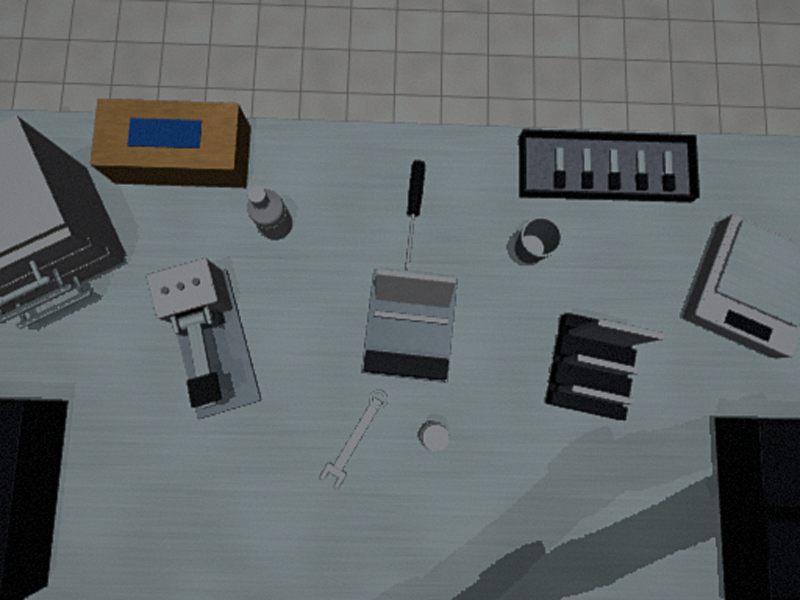

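View pics/side0b.png

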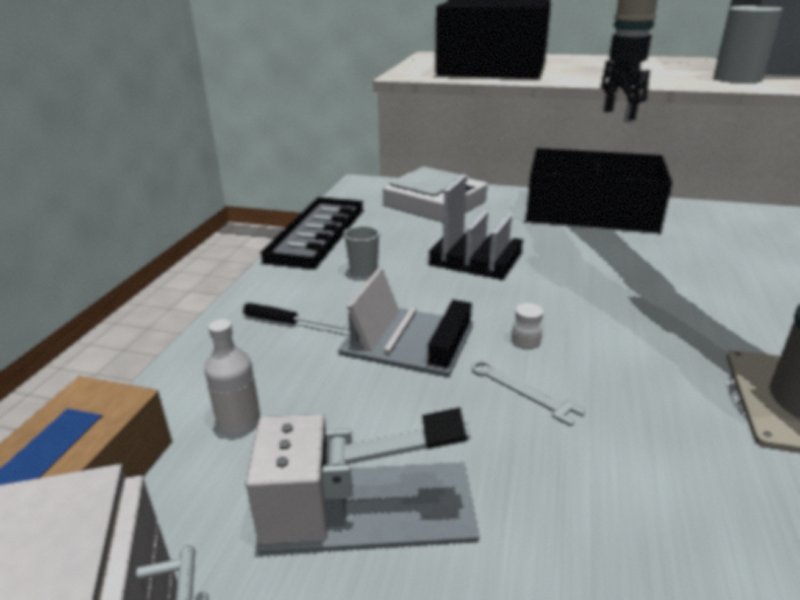

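The top view shows the rack on the right at about (600,365), with the tall plate in its far slot at about (615,328). The stand is in the middle, with the rest on the far side at (415,287), the lip at (411,318) and the bar on the near side at (405,365). The console is on the left, with its pad at about (204,390). The side view agrees: tall plate at (455,217), pad at (446,427). Next I'll fit poses to the silhouettes.

```bash
cat > h.py <<'E'
import numpy as np,cv2
from scipy.spatial.transform import Rotation as R
from scipy.optimize import minimize
from plant import *
def K(p):
    f=192/np.tan(np.radians(p["vertical_fov"]/2));return f,p["cx"],p["cy"]
def proj(p,X):
    c=R.from_rotvec(p["orientation"]).inv().apply(np.atleast_2d(X)-p["xyz"]);f,cx,cy=K(p)
    return np.c_[cx-f*c[:,0]/c[:,2],cy+f*c[:,1]/c[:,2]]
def back(p,uv,z):
    f,cx,cy=K(p);d=R.from_rotvec(p["orientation"]).apply([(uv[0]-cx)/f,-(uv[1]-cy)/f,-1]);return p["xyz"]+d*(z-p["xyz"][2])/d[2]
def box(x0,x1,y0,y1,z0,z1): return np.array([[x,y,z] for x in(x0,x1) for y in(y0,y1) for z in(z0,z1)],float)
rest=np.array([[x,y,z] for y in(-65,65) for x,z in((-20,12),(-49,92),(-30,12),(-58,89))],float)
MOD={"stand":[box(-75,110,-75,75,0,12),rest,box(72,108,-75,75,12,52)],
"rack":[box(-80,80,-65,65,0,35),box(45,55,-50,50,10,160),box(-5,5,-50,50,10,90),box(-55,-45,-50,50,10,90)]}
def world(q,X):
    c,s=np.cos(q[2]),np.sin(q[2]);return np.c_[q[0]+c*X[:,0]-s*X[:,1],q[1]+s*X[:,0]+c*X[:,1],X[:,2]]
def render(p,parts,q):
    S=4;m=np.zeros((384*S,512*S),np.uint8)
    for P in parts:
        h=cv2.convexHull(((proj(p,world(q,P))+.5)*S).astype(np.float32)).astype(np.int32);cv2.fillConvexPoly(m,h,255)
    return cv2.resize(m,(512,384),interpolation=cv2.INTER_AREA)/255.
def fit(name,masks,q0):
    def cost(q): 
        t=0
        for p,M in masks:
            r=render(p,MOD[name],[q[0],q[1],q[2]/100]);t+=np.abs(r-M).sum()/M.sum()
        return t
    q=np.array(q0,float);q[2]*=100
    for st in(15,5):
        q=minimize(cost,q,method="Nelder-Mead",options=dict(initial_simplex=np.vstack([q]+[q+st*e for e in np.eye(3)]),xatol=.1,fatol=1e-4)).x
    return [q[0],q[1],q[2]/100],cost(q)
E
python3 - <<'E'
from h import *
out={}
P={c:camera_params(c) for c in("top","side")}
for n,names,uv,yaw in(("stand",["stand"],(411/1.5625,318/1.5625),np.pi-.1),("rack",["rack","tall_plate","short_plate_a"],(592/1.5625,365/1.5625),-.13)):
    ms=[]
    for c in P:
        M=np.zeros((384,512),bool)
        q0=[*back(P[c],uv,20)[:2],yaw] if c=="top" else q0
        reg=cv2.dilate((render(P[c],MOD[n],q0)>0).astype(np.uint8),np.ones((25,25)))>0
        for k in names:
            for d in silhouettes(c,k)[:4]:
                m=d["mask"]; 
                if (m&reg).sum()>.8*m.sum(): M|=m; print(c,k,round(d["confidence"],2),m.sum(),np.round(d["extent"]))
        ms.append((P[c],M.astype(float)))
    print(n,"q0",np.round(q0,2))
    for sel in(ms,ms[:1],ms[1:]): 
        q,c=fit(n,sel,q0);print(np.round(q,3),round(c,3))
pt=back(P["top"],(204/1.5625,390/1.5625),122);print("pad top",pt)
print("side pred",proj(P["side"],pt)*1.5625, back(P["side"],(446/1.5625,427/1.5625),119))
for c in P: print([(np.round(d["extent"]),round(d["confidence"],2),d["mask"].sum()) for d in silhouettes(c,"pad_top")[:2]])
E
```

```text
side stand 0.93 3255 [214. 173. 303. 240.]
stand q0 [604.94 -25.95   3.04]
[604.937 -25.947   3.042] inf
[604.937 -25.947   3.042] inf
[615.959 -28.046   3.062] 0.079
top rack 0.72 2142 [349. 199. 406. 270.]
top rack 0.18 697 [366. 203. 424. 223.]
top tall_plate 0.68 654 [364. 205. 424. 221.]
top short_plate_a 0.7 261 [359. 246. 407. 261.]
side rack 0.88 1152 [276. 149. 340. 182.]
side tall_plate 0.97 570 [282. 111. 297. 165.]
side short_plate_a 0.53 274 [298. 133. 313. 168.]
side short_plate_a 0.52 265 [318. 134. 328. 170.]
rack q0 [ 5.3199e+02 -3.4076e+02 -1.3000e-01]
[ 5.31228e+02 -3.40817e+02 -1.92000e-01] 0.197
[ 5.31541e+02 -3.41632e+02 -1.99000e-01] 0.137
[ 5.31282e+02 -3.38915e+02 -1.97000e-01] 0.056
pad top [472.21119525 289.58613101 122.        ]
side pred [[446.8001746  424.09980513]] [472.74058978 290.95650086 119.        ]
[(array([112., 200., 141., 259.]), 0.93, np.int64(851))]
[(array([210., 264., 303., 300.]), 0.61, np.int64(1439)), (array([218., 172., 303., 238.]), 0.46, np.int64(3380))]h.py:27: RuntimeWarning: divide by zero encountered in scalar divide
  r=render(p,MOD[name],[q[0],q[1],q[2]/100]);t+=np.abs(r-M).sum()/M.sum()
  np.max(np.abs(fsim[0] - fsim[1:])) <= fatol):
```

Call:
{"op": "servo_tool", "data": {
  "deltas": [
    {"translation": [0.047,-0.011,0],"roll": -0.12},
    {"translation": [0.094,-0.021,0],"roll": -0.24},
    {"translation": [0.141,-0.032,0],"roll": -0.36},
    {"translation": [0.188,-0.042,0],"roll": -0.48},
    {"translation": [0.235,-0.053,0],"roll": -0.6},
    {"translation": [0.282,-0.064,0],"roll": -0.72},
    {"translation": [0.329,-0.074,0],"roll": -0.84},
    {"translation": [0.373,-0.084,0],"roll": -0.93},
    {"translation": [0.373,-0.084,0],"roll": -0.93},
    {"translation": [0.373,-0.084,0],"roll": -0.93}
  ]
}}

```text
clock: 3.1
tool_pos: [579.5, -351.2, 231.1]
tool_rot: [-2.429, -1.992, 0.002]
wrist_force: [-0.0, -0.2, 0.7]
opening: 85.6
gripper_force: 0.0
```

```bash
python3 - <<'E'
from h import *
s=get_state();p=camera_params("wrist");im=camera("wrist")
print({k:np.round(s[k],3).tolist() for k in("clock","joint_pos","tool_pos","tool_rot")})
im=im[:,:,::-1].copy()
q=[531.3,-340,-.195]
for z in(160,):
    c=proj(p,world(q,np.array([[45,-50,z],[55,-50,z],[55,50,z],[45,50,z]],float)));print(c.round(1))
    
cv2.imwrite("pics/w1raw.png",im);im=cv2.resize(im,(800,600),interpolation=cv2.INTER_CUBIC)
cv2.polylines(im,[((c+.5)*1.5625).astype(np.int32)],True,(0,0,255),1)
cv2.imwrite("pics/w1.png",im)
t=camera_params("top")
for n,uv,z in(("lipL",(374,314),24),("lipR",(448,322),24),("restL",(373,269),92),("restR",(457,277),92),("barL",(361,373),52),("barR",(447,381),52)):
    print(n,back(t,(uv[0]/1.5625,uv[1]/1.5625),z).round(1))
E
```

```text
{'clock': 3.1, 'joint_pos': [0.619, 0.677, -0.209, 1.426, 0.151, 1.055, 0.183], 'tool_pos': [579.549, -351.185, 231.09], 'tool_rot': [-2.429, -1.992, 0.002]}
[[255.9 268.9]
 [269.7 268.9]
 [270.4 129.9]
 [254.5 130. ]]
lipL [609.6  38.4  24. ]
lipR [599.3 -90.1  24. ]
restL [674.2  40.5  92. ]
restR [665.1 -97.   92. ]
barL [506.6  55.8  52. ]
barR [497.2 -86.9  52. ]
```

View pics/w1.png

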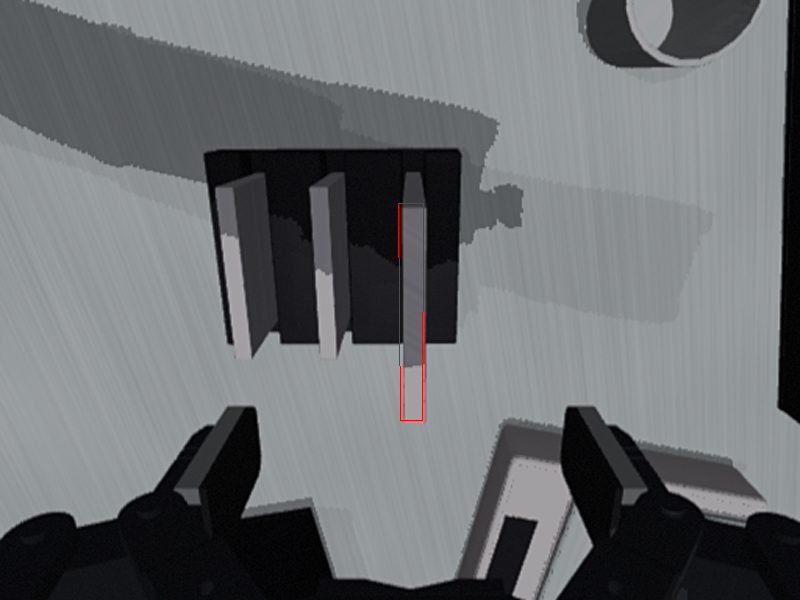

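The wrist view shows the tall plate's top edge at about (412,312), inside the predicted outline, so the grasp pose fits. I'll descend and grip.

Call:
{"op": "servo_tool", "data": {
  "deltas": [
    {"translation": [0,0,0.04]},
    {"translation": [0,0,0.08]},
    {"translation": [0,0,0.108]},
    {"translation": [0,0,0.108]},
    {"translation": [0,0,0.108]}
  ]
}}

```text
validation failed for argument at $.de...
```

Call:
{"op": "servo_tool", "data": {
  "deltas": [
    {"translation": [0,0,0]},
    {"translation": [0,0,0]},
    {"translation": [0,0,0]},
    {"translation": [0,0,0]},
    {"translation": [0,0,0]},
    {"translation": [0,0,0]},
    {"translation": [0,0,0]},
    {"translation": [0,0,0]}
  ],
  "gripper": 0
}}

```text
validation failed for argument at $.de...
```

Call:
{"op": "servo_tool", "data": {
  "deltas": [
    {"translation": [0,0,0.04],"roll": 0},
    {"translation": [0,0,0.08],"roll": 0},
    {"translation": [0,0,0.108],"roll": 0},
    {"translation": [0,0,0.108],"roll": 0},
    {"translation": [0,0,0.108],"roll": 0}
  ]
}}

```text
clock: 3.78
tool_pos: [580.5, -351.8, 124.7]
tool_rot: [2.428, 1.99, 0.001]
wrist_force: [0.4, -0.4, 0.2]
opening: 85.8
gripper_force: 0.0
```

Call:
{"op": "servo_tool", "data": {
  "deltas": [
    {"translation": [0,0,0],"roll": 0},
    {"translation": [0,0,0],"roll": 0},
    {"translation": [0,0,0],"roll": 0},
    {"translation": [0,0,0],"roll": 0},
    {"translation": [0,0,0],"roll": 0},
    {"translation": [0,0,0],"roll": 0},
    {"translation": [0,0,0],"roll": 0},
    {"translation": [0,0,0],"roll": 0}
  ],
  "gripper": 0
}}

```text
clock: 4.78
tool_pos: [580.6, -350.5, 123.6]
tool_rot: [2.428, 1.993, 0.001]
wrist_force: [0.9, -0.3, 3.3]
opening: 9.0
gripper_force: 59.4
```

Call:
{"op": "servo_tool", "data": {
  "deltas": [
    {"translation": [0,0,-0.02],"roll": 0},
    {"translation": [0,0,-0.06],"roll": 0},
    {"translation": [0,0,-0.1],"roll": 0},
    {"translation": [0,0,-0.13],"roll": 0},
    {"translation": [0,0,-0.13],"roll": 0}
  ]
}}

```text
clock: 5.4
tool_pos: [581.0, -351.0, 256.2]
tool_rot: [2.425, 1.991, 0.002]
wrist_force: [0.9, -0.1, -4.1]
opening: 9.6
gripper_force: 59.6
```

```bash
python3 - <<'E'
from h import *
s=get_state()
print({k:np.round(s[k],3).tolist() for k in("clock","tool_pos","tool_rot","wrist_force","opening")})
ms=[]
for c in("top","side","wrist"):
    p=camera_params(c);im=camera(c);cv2.imwrite(f"pics/{c}2.png",im[:,:,::-1])
    d=silhouettes(c,"stand")
    print(c,[(round(e["confidence"],2),int(e["mask"].sum()),np.round(e["extent"]).tolist()) for e in d[:3]])
    if d and c!="wrist" : ms.append((p,d[0]["mask"].astype(float)))
for sel in(ms,ms[:1],ms[1:]):
    q,c=fit("stand",sel,[612,-28,3.06]);print(np.round(q,3),round(c,3))
q,_=fit("stand",ms[:1],[612,-28,3.06])
im=cv2.resize(cv2.imread("pics/top2.png")[110:300,180:433],(760,570),interpolation=cv2.INTER_CUBIC)
p=ms[0][0];W=lambda X:np.int32((proj(p,world(q,np.array(X,float)))+.5-[180,110])*3)
for X in([[0.6,-75,24],[.6,75,24]],[[-49,-65,92],[-49,65,92]],[[72,-75,52],[108,-75,52],[108,75,52],[72,75,52],[72,-75,52]],[[-75,-75,12],[-75,75,12]],[[110,-75,12],[110,75,12]],[[-20,-65,12],[-20,65,12]]):
    cv2.polylines(im,[W(X)],False,(0,0,255),1)
cv2.imwrite("pics/top2c.png",im)
E
```

```text
{'clock': 5.4, 'tool_pos': [581.037, -350.987, 256.158], 'tool_rot': [2.425, 1.991, 0.002], 'wrist_force': [0.904, -0.115, -4.083], 'opening': 9.606}
top [(0.74, 3645, [234.0, 171.0, 291.0, 244.0])]
side [(0.88, 3333, [217.0, 174.0, 304.0, 241.0]), (0.46, 636, [284.0, 75.0, 297.0, 128.0])]
wrist []
[613.439 -24.572   3.063] 0.107
[612.212 -24.963   3.054] 0.037
[614.826 -27.222   3.063] 0.06
```

View pics/top2c.png

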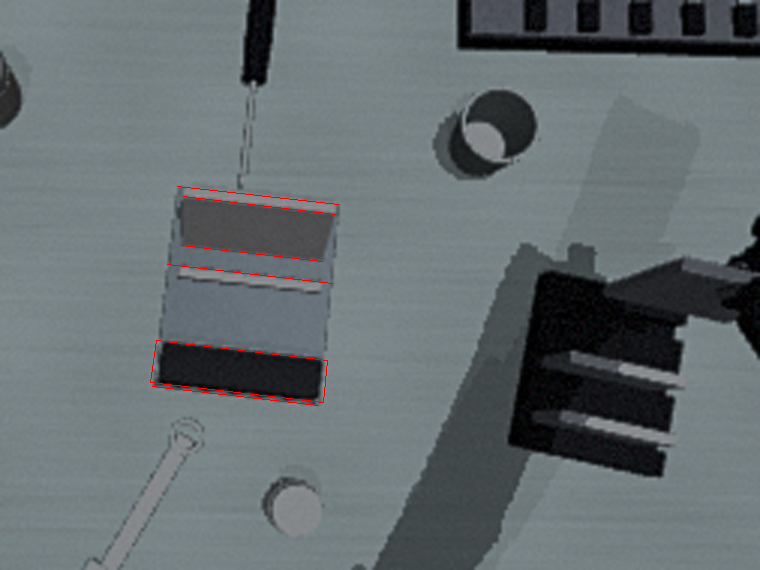

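The fit lines up with the rest foot, lip and bar, so the stand is at about (612,-25), yaw 3.06. I'll carry the plate above the channel.

Call:
{"op": "servo_tool", "data": {
  "deltas": [
    {"translation": [0.03,-0.002,0],"roll": -0.01},
    {"translation": [0.075,-0.005,0],"roll": -0.03},
    {"translation": [0.12,-0.008,0],"roll": -0.05},
    {"translation": [0.165,-0.011,0],"roll": -0.07},
    {"translation": [0.21,-0.014,0],"roll": -0.09},
    {"translation": [0.255,-0.018,0],"roll": -0.11},
    {"translation": [0.3,-0.021,0],"roll": -0.114},
    {"translation": [0.3264,-0.0226,0],"roll": -0.114},
    {"translation": [0.3264,-0.0226,0.03],"roll": -0.114},
    {"translation": [0.3264,-0.0226,0.06],"roll": -0.114},
    {"translation": [0.3264,-0.0226,0.09],"roll": -0.114},
    {"translation": [0.3264,-0.0226,0.09],"roll": -0.114}
  ]
}}

```text
clock: 7.2
tool_pos: [619.0, -24.8, 160.7]
tool_rot: [-2.306, -2.127, 0.007]
wrist_force: [0.7, -0.0, -4.0]
opening: 9.4
gripper_force: 59.5
```

```bash
python3 - <<'E'
from h import *
s=get_state();T=s["tool_pos"];a=s["tool_rot"];th=2*np.arctan2(a[1],a[0])
print({k:np.round(s[k],3).tolist() for k in("clock","tool_pos","tool_rot","wrist_force","opening")},"ty yaw",(th-np.pi/2+np.pi/2)%np.pi-np.pi/2)
out=[]
q=[612.5,-25.5,3.06];pq=[T[0],T[1],-.0816]
for c in("side","wrist"):
    p=camera_params(c);im=camera(c)[:,:,::-1]
    x0,y0,w=(180,90,150) if c=="side" else (100,0,300)
    k=400/w;im=cv2.resize(np.ascontiguousarray(im[y0:y0+int(w*1.28),x0:x0+w]),(400,int(int(w*1.28)*k)),interpolation=cv2.INTER_CUBIC)
    b=T[2]-113.6
    for Q,X,col in((q,[[0.6,-65,24],[.6,65,24]],(0,255,0)),(q,[[-20,-65,12],[-20,65,12],[-49,65,92],[-49,-65,92],[-20,-65,12]],(0,255,0)),(pq,[[-5,-50,b],[-5,50,b],[-5,50,b+150],[-5,-50,b+150],[-5,-50,b]],(0,0,255)),(pq,[[5,-50,b],[5,50,b],[5,50,b+150],[5,-50,b+150],[5,-50,b]],(255,0,0))):
        cv2.polylines(im,[np.int32((proj(p,world(Q,np.array(X,float)))+.5-[x0,y0])*k)],False,col,1)
    out.append(im[:512])
cv2.imwrite("pics/sw3.png",np.hstack(out))
E
```

```text
{'clock': 7.2, 'tool_pos': [618.985, -24.805, 160.655], 'tool_rot': [-2.306, -2.127, 0.007], 'wrist_force': [0.666, -0.026, -4.043], 'opening': 9.366} ty yaw -0.08070475822499112
```

View pics/sw3.png

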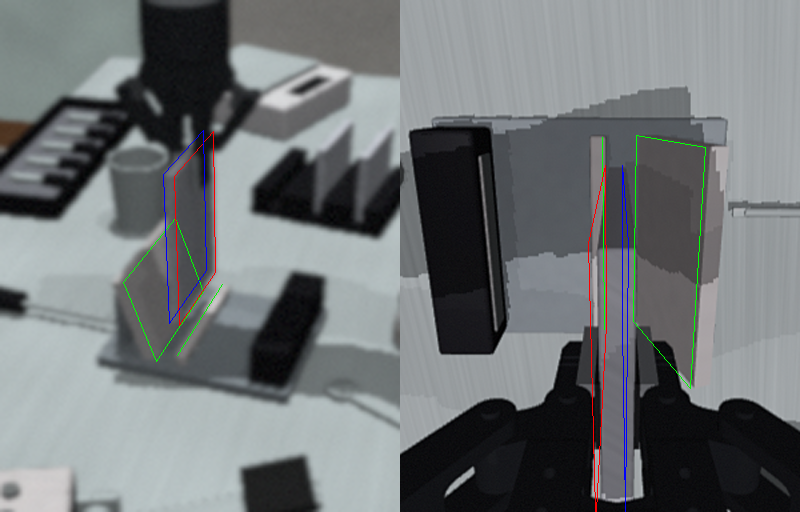

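The plate hangs between the lip (wrist view x≈604) and the rest foot (x≈635), parallel to both. I'll shift it 2 mm and lower it.

Call:
{"op": "servo_tool", "data": {
  "deltas": [
    {"translation": [0,0.002,0.01],"roll": 0},
    {"translation": [0,0.002,0.02],"roll": 0},
    {"translation": [0,0.002,0.027],"roll": 0},
    {"translation": [0,0.002,0.031],"roll": 0},
    {"translation": [0,0.002,0.033],"roll": 0},
    {"translation": [0,0.002,0.033],"roll": 0}
  ]
}}

```text
clock: 8.05
tool_pos: [623.7, -26.1, 130.3]
tool_rot: [-2.311, -2.129, -0.0]
wrist_force: [-0.4, -0.3, -2.8]
opening: 9.1
gripper_force: 59.5
```

Call:
{"op": "servo_tool", "data": {
  "deltas": [
    {"translation": [0,0,0.001],"roll": 0},
    {"translation": [0,0,0.002],"roll": 0},
    {"translation": [0,0,0.002],"roll": 0},
    {"translation": [0,0,0.002],"roll": 0}
  ]
}}

```text
clock: 8.55
tool_pos: [623.7, -26.0, 128.4]
tool_rot: [2.311, 2.128, 0.0]
wrist_force: [0.2, 0.5, -4.3]
opening: 9.5
gripper_force: 59.5
```

Call:
{"op": "servo_tool", "data": {
  "deltas": [
    {"translation": [0,0,0.001],"roll": 0},
    {"translation": [0,0,0.002],"roll": 0},
    {"translation": [0,0,0.003],"roll": 0},
    {"translation": [0,0,0.003],"roll": 0}
  ]
}}

```text
clock: 9.05
tool_pos: [623.8, -26.1, 125.6]
tool_rot: [2.311, 2.128, 0.0]
wrist_force: [-1.4, 0.1, -1.8]
opening: 9.3
gripper_force: 60.1
```

Contact begins at the expected height. I'll slide towards the rest foot.

Call:
{"op": "servo_tool", "data": {
  "deltas": [
    {"translation": [0,0.001,0],"roll": 0},
    {"translation": [0,0.002,0],"roll": 0},
    {"translation": [0,0.002,0],"roll": 0}
  ]
}}

```text
clock: 9.43
tool_pos: [624.7, -26.1, 125.6]
tool_rot: [-2.31, -2.128, 0.002]
wrist_force: [-4.3, -0.6, 5.4]
opening: 9.4
gripper_force: 60.8
```

Call:
{"op": "servo_tool", "data": {
  "deltas": [
    {"translation": [0,0,0],"roll": 0},
    {"translation": [0,0,0],"roll": 0},
    {"translation": [0,0,0],"roll": 0},
    {"translation": [0,0,0],"roll": 0}
  ],
  "gripper": 0.3
}}

```text
clock: 9.93
tool_pos: [626.0, -26.2, 125.3]
tool_rot: [2.31, 2.128, 0.001]
wrist_force: [-0.2, 0.4, -0.1]
opening: 25.5
gripper_force: 0.0
```

Call:
{"op": "servo_tool", "data": {
  "deltas": [
    {"translation": [0,0.003,0],"roll": 0},
    {"translation": [0,0.006,0],"roll": 0},
    {"translation": [0,0.009,0],"roll": 0},
    {"translation": [0,0.012,0],"roll": 0},
    {"translation": [0,0.015,0],"roll": 0},
    {"translation": [0,0.018,0],"roll": 0},
    {"translation": [0,0.02,0],"roll": 0},
    {"translation": [0,0.022,0],"roll": 0},
    {"translation": [0,0.024,0],"roll": 0},
    {"translation": [0,0.024,0],"roll": 0}
  ]
}}

```text
clock: 11.18
tool_pos: [649.8, -28.2, 125.3]
tool_rot: [2.311, 2.128, 0.0]
wrist_force: [0.3, 0.7, -0.1]
opening: 25.9
gripper_force: 0.2
```

```bash
cat > look.py <<'E'
from h import *
import sys
s=get_state();T=s["tool_pos"]
print({k:np.round(s[k],3).tolist() for k in("clock","tool_pos","wrist_force","opening")})
q=[612.5,-25.5,3.06];sx=lambda P:(np.cos(q[2])*(P[0]-q[0])+np.sin(q[2])*(P[1]-q[1]))
print("tcp stand x",sx(T))
out=[]
c35,s35=np.cos(.35),np.sin(.35)
S=np.array([[-41+a*5*c35-b*75*s35,y,84+a*5*s35+b*75*c35] for a in(1,-1) for y,b in((-50,-1),(50,-1),(50,1),(-50,1),(-50,-1))])
for c in("side","wrist"):
    p=camera_params(c);im=camera(c)[:,:,::-1]
    x0,y0,w=(180,90,150) if c=="side" else (100,0,300)
    k=400/w;im=cv2.resize(np.ascontiguousarray(im[y0:y0+int(w*1.28),x0:x0+w]),(400,int(int(w*1.28)*k)),interpolation=cv2.INTER_CUBIC)
    for P in(S[:5],S[5:]): cv2.polylines(im,[np.int32((proj(p,world(q,P))+.5-[x0,y0])*k)],False,(0,255,0),1)
    out.append(im[:512])
cv2.imwrite(sys.argv[1],np.hstack(out))
E
python3 look.py pics/l4.png
```

```text
{'clock': 11.175, 'tool_pos': [649.776, -28.191, 125.313], 'wrist_force': [0.33, 0.653, -0.058], 'opening': 25.947}
tcp stand x -37.37143155749641
```

View pics/l4.png

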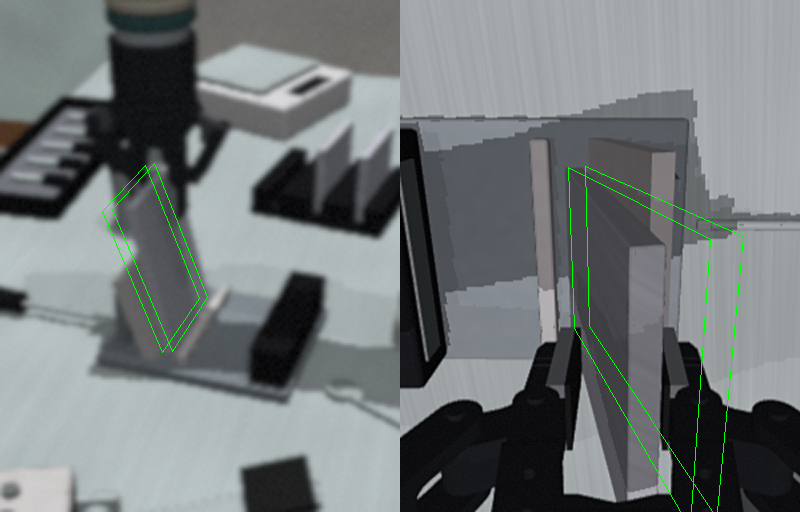

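The plate leans partway, held between the fingers, with its foot in the channel. I'll continue easing it over.

Call:
{"op": "servo_tool", "data": {
  "deltas": [
    {"translation": [0,0.002,0],"roll": 0},
    {"translation": [0,0.004,0],"roll": 0},
    {"translation": [0,0.006,0],"roll": 0},
    {"translation": [0,0.008,0],"roll": 0},
    {"translation": [0,0.01,0],"roll": 0},
    {"translation": [0,0.012,0],"roll": 0},
    {"translation": [0,0.014,0],"roll": 0},
    {"translation": [0,0.016,0],"roll": 0},
    {"translation": [0,0.018,0],"roll": 0},
    {"translation": [0,0.02,0],"roll": 0},
    {"translation": [0,0.02,0],"roll": 0}
  ]
}}

```text
clock: 12.65
tool_pos: [669.8, -29.8, 125.3]
tool_rot: [2.311, 2.128, 0.0]
wrist_force: [0.5, 0.0, -0.1]
opening: 25.4
gripper_force: 0.3
```

Call:
{"op": "servo_tool", "data": {
  "deltas": [
    {"translation": [0,0,0],"roll": 0},
    {"translation": [0,0,0],"roll": 0},
    {"translation": [0,0,0],"roll": 0},
    {"translation": [0,0,0],"roll": 0}
  ],
  "gripper": 0.5
}}

```text
clock: 13.15
tool_pos: [669.4, -29.8, 125.3]
tool_rot: [-2.311, -2.128, 0.0]
wrist_force: [0.2, -0.3, -0.3]
opening: 42.9
gripper_force: 0.0
```

```bash
python3 look.py pics/l5.png
```

```text
{'clock': 13.15, 'tool_pos': [669.447, -29.803, 125.334], 'wrist_force': [0.2, -0.271, -0.288], 'opening': 42.882}
tcp stand x -57.10851652455783
```

View pics/l5.png

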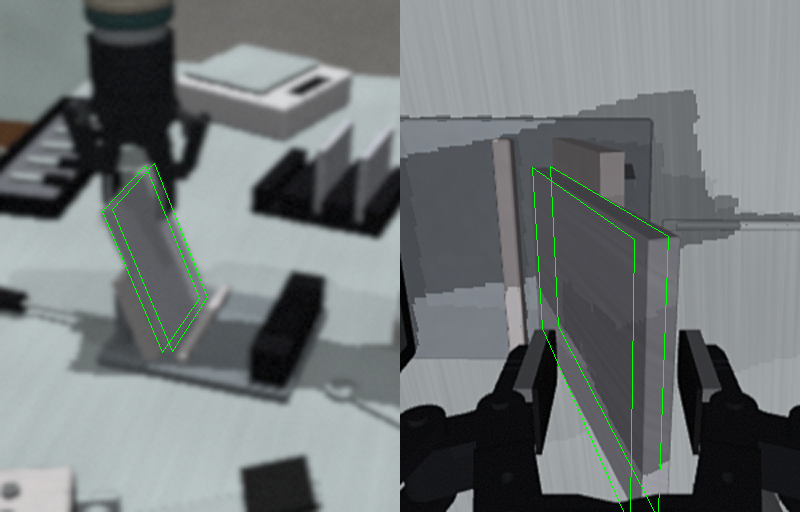

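The plate lies on the rest, matches the predicted seat outline, and has both fingers clear of it. I'll raise straight up.

Call:
{"op": "servo_tool", "data": {
  "deltas": [
    {"translation": [0,0,-0.006],"roll": 0},
    {"translation": [0,0,-0.016],"roll": 0},
    {"translation": [0,0,-0.03],"roll": 0},
    {"translation": [0,0,-0.06],"roll": 0},
    {"translation": [0,0,-0.1],"roll": 0},
    {"translation": [0,0,-0.12],"roll": 0},
    {"translation": [0,0,-0.12],"roll": 0}
  ]
}}

```text
clock: 14.12
tool_pos: [670.9, -29.7, 248.2]
tool_rot: [2.308, 2.126, 0.006]
wrist_force: [-0.7, 0.5, -0.4]
opening: 42.4
gripper_force: 0.0
```

Call:
{"op": "servo_tool", "data": {
  "deltas": [
    {"translation": [0.036,-0.027,0],"roll": 0},
    {"translation": [0.072,-0.054,0],"roll": 0},
    {"translation": [0.11,-0.082,0],"roll": 0},
    {"translation": [0.148,-0.11,0],"roll": 0},
    {"translation": [0.186,-0.138,0],"roll": 0},
    {"translation": [0.224,-0.166,0],"roll": 0},
    {"translation": [0.264,-0.196,0],"roll": 0},
    {"translation": [0.302,-0.224,0],"roll": 0},
    {"translation": [0.302,-0.224,0.03],"roll": 0},
    {"translation": [0.302,-0.224,0.06],"roll": 0},
    {"translation": [0.302,-0.224,0.08],"roll": 0},
    {"translation": [0.302,-0.224,0.08],"roll": 0}
  ],
  "gripper": 0
}}

```text
clock: 15.62
tool_pos: [469.5, 288.4, 163.3]
tool_rot: [-2.31, -2.128, 0.008]
wrist_force: [0.1, 0.4, -0.4]
opening: -0.7
gripper_force: 0.0
```

```bash
cat > look2.py <<'E'
from h import *
import sys
s=get_state();T=s["tool_pos"]
print({k:np.round(s[k],3).tolist() for k in("clock","tool_pos","wrist_force","opening")})
p=camera_params("side");im=camera("side")[:,:,::-1]
q=[612.5,-25.5,3.06];c35,s35=np.cos(.35),np.sin(.35)
S=np.array([[-41+a*5*c35-b*75*s35,y,84+a*5*s35+b*75*c35] for a in(1,-1) for y,b in((-50,-1),(50,-1),(50,1),(-50,1),(-50,-1))])
def crop(c,im,x0,y0,w,Ps):
    k=400/w;h=int(w*1.4);o=cv2.resize(np.ascontiguousarray(im[y0:y0+h,x0:x0+w]),(400,560),interpolation=cv2.INTER_CUBIC)
    for P in Ps: cv2.polylines(o,[np.int32((proj(camera_params(c),P)+.5-[x0,y0])*k)],False,(0,255,0),1)
    return o
t=camera("top")[:,:,::-1]
a=crop("side",im,150,90,190,[T[None]+[[-8,0,0],[8,0,0]]])
b=crop("top",t,215,150,95,[world(q,S[:5]),world(q,S[5:])])
cv2.imwrite(sys.argv[1],np.hstack([a,b]))
E
python3 look2.py pics/l6.png
```

```text
{'clock': 15.625, 'tool_pos': [469.461, 288.413, 163.325], 'wrist_force': [0.115, 0.425, -0.413], 'opening': -0.677}
```

View pics/l6.png

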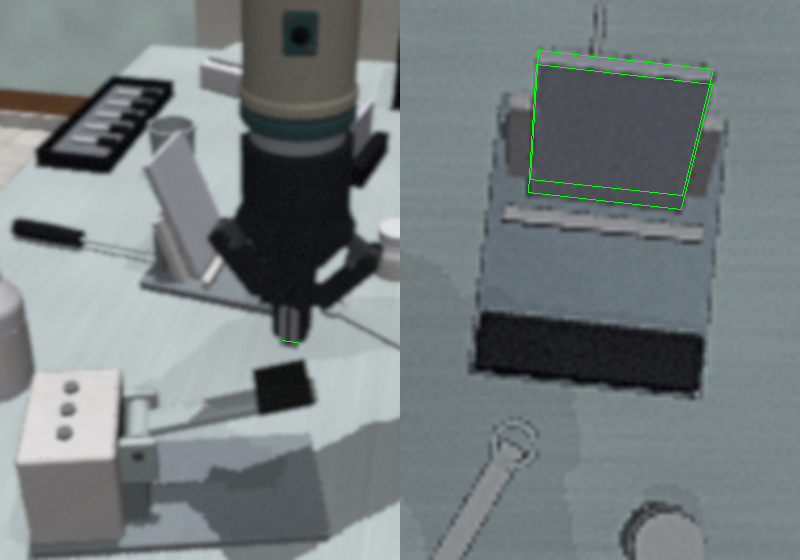

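The plate sits exactly on its seat, centred, and the shut fingers are above the lever pad. I'll descend to it.

Call:
{"op": "servo_tool", "data": {
  "deltas": [
    {"translation": [0,0,0.012],"roll": 0},
    {"translation": [0,0,0.024],"roll": 0},
    {"translation": [0,0,0.034],"roll": 0},
    {"translation": [0,0,0.034],"roll": 0},
    {"translation": [0,0,0.034],"roll": 0}
  ]
}}

```text
clock: 16.35
tool_pos: [471.1, 289.7, 131.4]
tool_rot: [-2.311, -2.129, -0.0]
wrist_force: [-0.6, 0.1, -0.6]
opening: -0.1
gripper_force: 0.0
```

Next, a slow press towards z = 103.

Call:
{"op": "servo_tool", "data": {
  "deltas": [
    {"translation": [0,0,0.004],"roll": 0},
    {"translation": [0,0,0.008],"roll": 0},
    {"translation": [0,0,0.012],"roll": 0},
    {"translation": [0,0,0.016],"roll": 0},
    {"translation": [0,0,0.02],"roll": 0},
    {"translation": [0,0,0.023],"roll": 0},
    {"translation": [0,0,0.026],"roll": 0},
    {"translation": [0,0,0.028],"roll": 0},
    {"translation": [0,0,0.028],"roll": 0},
    {"translation": [0,0,0.028],"roll": 0}
  ]
}}

```text
clock: 17.6
tool_pos: [469.5, 289.1, 103.2]
tool_rot: [-2.31, -2.128, 0.004]
wrist_force: [-5.0, -1.4, 6.4]
opening: 0.0
gripper_force: 3.2
```

Call:
{"op": "servo_tool", "data": {
  "deltas": [
    {"translation": [0,-0.002,0.001],"roll": 0},
    {"translation": [0,-0.004,0.002],"roll": 0},
    {"translation": [0,-0.004,0.003],"roll": 0},
    {"translation": [0,-0.004,0.003],"roll": 0},
    {"translation": [0,-0.004,0.003],"roll": 0}
  ]
}}

```text
clock: 18.23
tool_pos: [469.0, 289.1, 100.9]
tool_rot: [2.31, 2.126, 0.003]
wrist_force: [1.7, -1.9, 6.3]
opening: -0.1
gripper_force: 3.1
```

```bash
sed -i 's/150,90,190/190,225,130/;s/\[T\[None\]+\[\[-8,0,0\],\[8,0,0\]\]\]/LV/' look2.py
sed -i 's/^t=camera/yw=float(sys.argv[2]);T0=np.array([470.5,290,0.]);d=np.array([np.cos(yw),np.sin(yw),0]);n=np.array([-d[1],d[0],0])\nLV=[np.array([T0+i*22*d+23*n+[0,0,z] for i,z in((-1,90),(1,90),(1,100),(-1,100),(-1,90))]),np.array([T0+23*n+i*d+[0,0,85] for i in(-25,120)])]\nt=camera/' look2.py
python3 - <<'E'
from h import *
t=camera_params("top")
a=back(t,(204/1.5625,390/1.5625),122);b=back(t,(190/1.5625,322/1.5625),95);print("lever yaw",np.arctan2(*(b-a)[1::-1]))
E
python3 look2.py pics/l7.png 0.2
```

```text
lever yaw 0.3511909903491961
{'clock': 18.225, 'tool_pos': [468.997, 289.101, 100.87], 'wrist_force': [1.718, -1.863, 6.251], 'opening': -0.143}
```

View pics/l7.png

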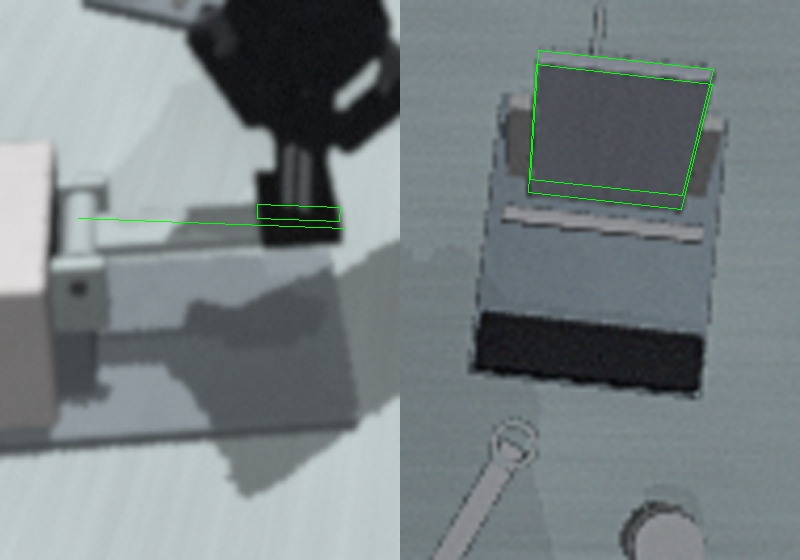

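```bash
python3 - <<'E'
from h import *
p=camera_params("side");k=400/130
B=lambda x,y,z:back(p,(x/k+190-.5,y/k+225-.5),z)
def yaw(a,b): d=a-b;return np.arctan2(d[1],d[0])
print("base",yaw(B(0,450,10),B(357,425,10)),B(357,425,10))
print("lever lower edge",yaw(B(105,262,80),B(262,247,80)),B(262,247,80))
print("pad low edge",yaw(B(262,245,90),B(342,243,90)),B(262,245,90),B(342,243,90))
E
```

```text
base 0.3292493207802606 [422.04946898 369.68452438  10.        ]
lever lower edge 0.37097792147156194 [482.86550952 326.84607999  80.        ]
pad low edge 0.2800360072188318 [481.24340715 334.56261791  90.        ] [440.86296602 322.94947315  90.        ]
```

```bash
python3 - <<'E'
from h import *
p=camera_params("side");k=400/130;ky=560/159
B=lambda x,y,z:back(p,(x/k+190-.5,y/ky+225-.5),z)
def yaw(a,b): d=a-b;return np.arctan2(d[1],d[0])
print("base",yaw(B(0,450,10),B(357,425,10)),B(357,425,10))
print("lever lower edge",yaw(B(105,262,80),B(262,247,80)),B(262,247,80))
print("pad low edge",yaw(B(262,245,90),B(342,243,90)),B(262,245,90),B(342,243,90))
s=get_state();print(s["clock"],s["tool_pos"],s["wrist_force"])
E
```

```text
base 0.321478144097725 [426.9016263 337.2078401  10.       ]
lever lower edge 0.3579250581929087 [487.70918958 304.93907203  80.        ]
pad low edge 0.27586262392776956 [485.96544769 313.20576144  90.        ] [444.31985756 301.41672204  90.        ]
18.325 [468.99339906 289.10411033 100.89038674] [ 1.25131956 -2.45891008  5.18476262]
```

Call:
{"op": "servo_tool", "data": {
  "deltas": [
    {"translation": [0,0,0.001],"roll": 0},
    {"translation": [0,0,0.001],"roll": 0},
    {"translation": [0,0,0.001],"roll": 0},
    {"translation": [0,0,0.001],"roll": 0}
  ]
}}

```text
clock: 18.82
tool_pos: [468.9, 289.1, 99.9]
tool_rot: [2.31, 2.126, 0.003]
wrist_force: [1.6, -2.9, 5.4]
opening: -0.0
gripper_force: 3.3
```

```bash
cat > lev.py <<'E'
from h import *
p=camera_params("side")
F=[];Z=[]
ims=[]
for i in range(6):
    ims.append(camera("side").astype(float));s=get_state();F.append(s["wrist_force"]);Z.append(s["tool_pos"])
print("F",np.mean(F,0).round(2),"T",np.mean(Z,0).round(2))
now=np.mean(ims,0)[:,:,::-1].astype(np.uint8);old=cv2.imread("pics/side0.png")
def pts(hx,hy,yw,a):   # lever frame: l along lever from hinge, n lateral(+y side), h above mid line
    e=.2-a;d=-np.array([np.cos(yw),np.sin(yw),0]);n=np.array([-np.sin(yw),np.cos(yw),0])
    f=lambda l,w,h:np.array([hx,hy,85])+d*(l*np.cos(e)-h*np.sin(e))+n*w+np.array([0,0,l*np.sin(e)+h*np.cos(e)])
    return [np.array([f(98,23,5),f(142,23,5),f(142,23,15),f(98,23,15),f(98,23,5)]),np.array([f(15,11,-5),f(98,11,-5)]),np.array([f(15,11,5),f(98,11,5)])]
x0,y0,w,h,k=205,250,110,60,7
def crop(im,P=None):
    o=cv2.resize(np.ascontiguousarray(im[y0:y0+h,x0:x0+w]),(w*k,h*k),interpolation=cv2.INTER_CUBIC)
    for Q in P or []: cv2.polylines(o,[np.int32((proj(p,Q)+.5-[x0,y0])*k*8)],False,(0,255,0),1,cv2.LINE_AA,3)
    return o
# fit hinge x,y,yaw from first picture and angle from now: dark pad area / bright lever masks via network
E
python3 - <<'E'
from lev import *
# pad dark mask lower boundary, both images
for nm,im in(("old",old),("now",now)):
    g=cv2.cvtColor(im,cv2.COLOR_BGR2GRAY);print(nm);print(g[272:300:1,272:304:3])
E
```

```text
F [ 1.83 -2.88  6.58] T [468.85 289.08  99.89]
old
[[ 41  29  24  29  29  28  30  29  71 162 177]
 [ 45  27  31  27  29  27  31  27  64 164 176]
 [ 44  30  30  29  29  29  27  29  54 160 175]
 [ 46  27  31  30  30  31  30  29  48 151 174]
 [ 46  30  28  30  30  29  29  30  44 148 174]
 [ 53  26  27  29  30  29  30  29  37 140 174]
 [ 62  29  27  30  28  27  30  31  30 117 172]
 [ 68  30  29  29  27  28  27  24  23  91 170]
 [ 76  30  25  29  30  27  24  22  22  87 169]
 [ 82  28  28  27  24  18  17  21  33 109 173]
 [ 84  26  25  19  21  20  23  46  73 141 175]
 [ 83  23  17  16  20  39  61 100 125 163 174]
 [ 70  17  24  31  56  89 116 149 159 173 174]
 [ 69  25  46  73 111 139 159 170 173 175 173]
 [ 86  64 100 124 157 167 175 175 174 175 173]
 [126 116 149 159 173 173 175 175 174 175 173]
 [160 158 169 173 177 175 175 176 175 175 173]
 [172 173 176 174 175 175 176 174 175 175 172]
 [173 176 175 175 176 176 176 176 173 173 172]
 [174 176 175 176 175 174 175 175 174 174 172]
 [174 176 173 175 175 175 176 176 175 174 172]
 [173 175 173 174 175 176 175 175 175 173 170]
 [174 174 173 1
[... 888 characters left out ...]
  22  17  19  24  42  43  17  18  77 193]
 [100  23  17  18  20  24  26  19  18  62 189]
 [103  26  20  21  18  21  21  20  20  52 184]
 [103  29  19  22  20  21  20  19  20  44 181]
 [104  34  19  21  21  20  20  20  20  38 178]
 [106  37  19  19  19  20  20  21  19  36 177]
 [110  40  20  21  21  21  20  19  19  32 176]
 [107  45  20  20  19  20  20  20  20  35 176]
 [102  49  17  20  21  19  22  27  26  52 178]
 [111  67  25  28  40  41  49  62  62  99 185]
 [142 101  55  66  89  92  98 109 110 151 191]
 [166 135 102 110 135 137 138 141 146 183 193]
 [158 150 137 141 150 152 153 152 158 193 194]
 [145 150 151 151 151 153 154 153 157 193 193]
 [141 145 151 152 152 153 152 152 149 188 191]]
```

Three checks say the lever is level: TCP height 99.9 mm, mean push 6.6 N, and a change in the pad edge's slope that fits 0.2 rad. I'm handing in.

```bash
python3 -c "
from plant import workorder;print(workorder.finish_job())"
```

```text
the job is handed in; nothing more can be done
None
```

The tall plate is leaning on the stand's rest, centred with its lower edge in the channel and released, and I handed the job in at about 19 s while holding the lever level with shut fingers (TCP at 99.9 mm, about 6.6 N).

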